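# Sift the hazelnuts out of the walnuts and weigh the sieve

## Robot

A 6-joint arm with a two-finger parallel gripper is mounted at the origin on the work surface. World frame = base frame: x ahead of the robot, y to its left, z up, the work surface at z = 0. Lengths are in m, angles in degrees, forces in N, time in s.
With the tool pointing down it reaches from about 0.375 to 0.75 m from the base axis. Payload 9 kg.
Tool frame: the origin (TCP) lies where the fingers leave the gripper's body, on its centre line; the fingertips stand 73 mm ahead of it and the grasp point (between the pads) lies 54 mm ahead of it (robot.tip_reach is the distance from the TCP to the fingertips, in m); z points along the fingers, y is the direction in which the jaws open and shut (so a half turn about z gives the same grasp; the last joint's range is limited). The gripper opens to 85 mm and grips with 20 to 120 N. Pads are 22 mm wide; open, the fingers measure 114 mm over their backs; the gripper's body (76 mm by 85 mm) begins 54 mm behind the grasp point. The pads swing forward as they close: fully open they stand 13 mm farther back than shut.
Start: joints at [-76.816, 5.964, 5.575, 89.605, 0, 77.527], TCP at [0.26, -0.541, 0.304] pointing down, gripper open.
Joint ranges: [-171.21, 171.21], [-48.23, 106.86], [-62.78, 66.21], [-105.2, 120.99], [-86.42, 89.51], [-180, 180]. Speed limits (degrees/s): [127.2, 127.2, 147.25, 180, 180, 180].

## Interface

Orientations are given as [roll, pitch, yaw] about the fixed x, y, z axes, in that order (R = Rz(yaw) Ry(pitch) Rx(roll)).
In Python, from plant import robot gives the robot as it stands. Calls block until the motion is done:
- robot.move_pose(position, orientation): joint-space move of the TCP to a pose.
- robot.line_to(position, vel=0.15, rotation=None, guard=None): straight line of the TCP; rotation=None keeps the orientation; vel is the mean speed in m/s. With guard (N) it stops when the force on the tool has changed by that much, and returns True; else False.
- robot.goto_joints(angles): joint-space move.
- robot.set_gripper(opening): finger opening in m; the grip force is fixed at half the most; returns when the fingers have stopped.
- robot.pause(seconds).
- robot.ik(position, orientation): joint angles nearest the present ones, or None.
- robot.observe(): the state.
- robot.grab_frame(name): name is "scene" or "top" or "wrist"; returns the picture (384x512x3 uint8, blue, green, red); there is no depth.
- robot.get_calibration(name): a dict with "vertical_fov" (degrees; the focal length in pixels is half the picture's height over the tangent of half this angle, whatever the lens; pixels are square), "cx", "cy" (the principal point, pixels), "rvec" (rotation vector, rad) and "tvec" (3), from world to camera coordinates, as OpenCV has them. Camera axes: x right, y down, z forward; pixel columns grow to the right and rows downward; lengths in m; the calibration is good to about 2 mm. A picture is of the moment at which its call begins: read the wrist's pose just before it. get_calibration takes no time and is no camera call; for the wrist camera it gives the pose at the moment of the call.
A pose or a line that the arm cannot do raises robot.IKError and nothing moves.
- robot.job_done(): hands the job in, once; it reports no verdict.
The state is a dict: "time": time; "q": joint angles; "qvel": joint speeds; "joint_torque": joint torques, N m; "tool_pos": TCP position; "tcp_rot": TCP orientation; "ft_force": force on the tool from outside, world axes, zero at the start; "torque": the same for the moment, N m; "gripper_width": finger opening in m.
Only numpy, scipy, OpenCV 4.12 (cv2) and the standard library are available. Lean on these libraries where they do the work, as an engineer would, in place of code of your own. Each camera call takes 0.05 s, during which the arm holds its last target. There are 200 camera calls.

## Task

Pick up the walnuts that lie loose on the worktop and put them into the sieve with the other nuts; then carry the sieve by its handle over the clear tub and, holding it there, shake it side to side until every hazelnut has dropped through into the tub while the walnuts stay in the sieve. The canister standing on the scale has to be lifted off and set down upright on the round cork coaster (at any time), and at the end the sieve with all the walnuts stands level in the middle of the scale's platform. Leave the banana and the black handset on the worktop where they are.

Things in the scene. Friction and masses are not known exactly. Their poses are not given: they have to be found in the camera images.
- sieve_grip (a point): Centre of the sieve's fixed red handle bar, which runs along the sieve's x over its middle from wall to wall: round, 20 mm thick, centre 79 mm above the sieve's underside (top at 89 mm). Below the bar it is open, down to the nuts. Axes: x along the handle, y across it (shaking along y sends nuts over the holes), z up.
- sieve: Loose steel sieve, 0.45 kg; origin at the centre of its underside. Box 150 (x) x 180 (y) x 45 mm high, walls 4 mm, open on top. Floor (top face 12 mm up): plain strip 50 mm wide along x in the middle (|y| < 25 mm); on each side of it 8 holes of about 28 x 30 mm with bars 5 to 8 mm wide between. Starts on the worktop at the left or right.
- tub: Clear plastic open tub with a pale rim, fixed, 220 (its x) x 300 (its y) x 70 mm high, walls and floor 5 mm. Origin at the centre of its underside; z up.
- scale: Kitchen scale, fixed, white, 210 x 210 mm, with an aluminium platform 200 x 200 mm whose top is 40 mm above the worktop. Origin at the centre of its underside; the platform is rigid.
- scale_top (a point): Centre of the scale platform's top face.
- coaster_top (a point): Centre of the top face of the round cork coaster (fixed, 120 mm across, 5 mm thick).
- canister_grip (a point): Centre of the canister's fixed wooden handle bar, which runs along its x over the lid: 90 mm long, round, 20 mm thick, centre 133 mm above the canister's underside (top at 143 mm). 32 mm of free height below the bar, between its two posts.
- canister_base (a point): Centre of the underside of the canister: loose, 0.28 to 0.52 kg, a closed blue cylinder with a white band, 96 mm across (band 100 mm), 90 mm high without its handle. z is its axis. Starts standing near the middle of the scale.
- walnut0_c (a point): Centre of walnut 0: a light brown ball with a seam, 40 mm across, 14 g, in the sieve from the start; too big for the holes.
- walnut1_c (a point): Centre of walnut 1: a light brown ball with a seam, 40 mm across, 14 g, in the sieve from the start; too big for the holes.
- walnut2_c (a point): Centre of walnut 2: a light brown ball with a seam, 40 mm across, 14 g, starts on the worktop, between the robot and the tub (absent in some starts); too big for the holes.
- walnut3_c (a point): Centre of walnut 3: a light brown ball with a seam, 40 mm across, 14 g, starts on the worktop, between the robot and the tub (absent in some starts); too big for the holes.
- walnut4_c (a point): Centre of walnut 4: a light brown ball with a seam, 40 mm across, 14 g, starts on the worktop, between the robot and the tub (absent in some starts); too big for the holes.
- walnut5_c (a point): Centre of walnut 5: a light brown ball with a seam, 40 mm across, 14 g, starts on the worktop, between the robot and the tub (absent in some starts); too big for the holes.
- hazel0_c (a point): Centre of hazelnut 0: a dark reddish ball with a pale cap, 20 mm across, 10 g; starts on the plain middle strip of the sieve's floor, under the handle (absent in some starts). Stays put while the sieve is level and moved smoothly; rolls when it is jerked sideways (about 2 m/s2) or tilted over 10 degrees, and falls through any hole.
- hazel1_c (a point): Centre of hazelnut 1: a dark reddish ball with a pale cap, 20 mm across, 10 g; starts on the plain middle strip of the sieve's floor, under the handle (absent in some starts). Stays put while the sieve is level and moved smoothly; rolls when it is jerked sideways (about 2 m/s2) or tilted over 10 degrees, and falls through any hole.
- hazel2_c (a point): Centre of hazelnut 2: a dark reddish ball with a pale cap, 20 mm across, 10 g; starts on the plain middle strip of the sieve's floor, under the handle (absent in some starts). Stays put while the sieve is level and moved smoothly; rolls when it is jerked sideways (about 2 m/s2) or tilted over 10 degrees, and falls through any hole.
- hazel3_c (a point): Centre of hazelnut 3: a dark reddish ball with a pale cap, 20 mm across, 10 g; starts on the plain middle strip of the sieve's floor, under the handle (absent in some starts). Stays put while the sieve is level and moved smoothly; rolls when it is jerked sideways (about 2 m/s2) or tilted over 10 degrees, and falls through any hole.
- hazel4_c (a point): Centre of hazelnut 4: a dark reddish ball with a pale cap, 20 mm across, 10 g; starts on the plain middle strip of the sieve's floor, under the handle (absent in some starts). Stays put while the sieve is level and moved smoothly; rolls when it is jerked sideways (about 2 m/s2) or tilted over 10 degrees, and falls through any hole.
- loose_banana: A yellow banana, about 165 mm long (along its x), 36 mm thick, origin under its middle, lying on the worktop near the robot; to be left alone.
- handset: A black handset 45 (x) x 130 (y) x 16 mm, origin at the centre of its underside, lying on the worktop near the robot; to be left alone.
There are look-alikes about, which are no part of the job. Leave any turquoise look-alike of the part that bears walnut4_c alone. Of the things that look like the part that bears coaster_top, the larger one is meant.

How it is judged:
By the outcome, as a careful person would: the job done as asked, in the order asked, and still so for the second after the job is handed in, with the robot touching nothing.
Of walnut2, walnut3, walnut4, walnut5 only 2 to 4 are there at a start; the rules pass over those that are not, and their reading is None.
Of hazel0, hazel1, hazel2, hazel3, hazel4 only 3 to 5 are there at a start; the rules pass over those that are not, and their reading is None.
At some moment in a run one of walnut2, walnut3, walnut4, walnut5, canister may be knocked a few centimetres aside while the robot is not near it.
Once in a run the grip may slacken for a moment while it holds something.
It also fails if it takes over 210 s, if anything falls off the work surface, if the arm or the gripper's body presses on something with over 40 N, if the wrist force passes 120 N, or if a joint passes its speed limit or range.

## Working session

There is one attempt and no reset: what is moved stays moved. The work goes in short steps, each a Python script; the robot and the scene stay as the last script left them, time stands still between calls to the robot, and variables do not carry over. Pictures are saved under pics/ and viewed, about 12 in all and at most 16, crops included, and the job is handed in when it is done.

```bash
ls; mkdir -p pics; python3 - <<'E'
from plant import robot
import cv2, numpy as np
for n in ("top","scene"):
    f=robot.grab_frame(n); cv2.imwrite(f"pics/{n}0.png",f); c=robot.get_calibration(n)
    print(n,c)
o=robot.observe(); print(o["time"],o["tool_pos"],o["tcp_rot"],o["gripper_width"])
E
```

```text
pics
top {'vertical_fov': 49.97175549341356, 'cx': 257.5576840670987, 'cy': 188.88066051433967, 'rvec': array([ 2.13575504, -2.18616849,  0.11297461]), 'tvec': array([0.01119082, 0.49458456, 1.42961976])}
scene {'vertical_fov': 50.98910376498987, 'cx': 259.5170837679303, 'cy': 191.8083210552561, 'rvec': array([ 2.24211774,  1.27678125, -0.39154101]), 'tvec': array([-0.26288996, -0.27788411,  1.37398236])}
0.1 [ 0.25974788 -0.54062295  0.3032006 ] [-1.79932563e+02 -1.46150508e-02  2.56555206e+01] 0.08544022974278524
```

View pics/top0.png

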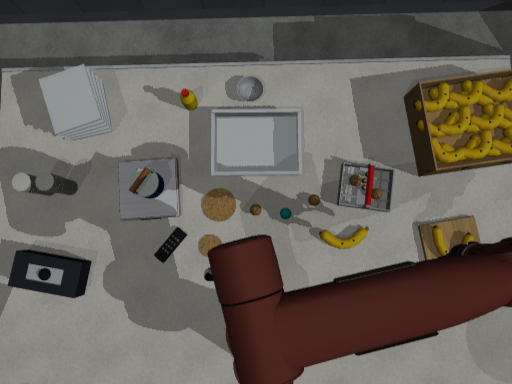

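View pics/scene0.png

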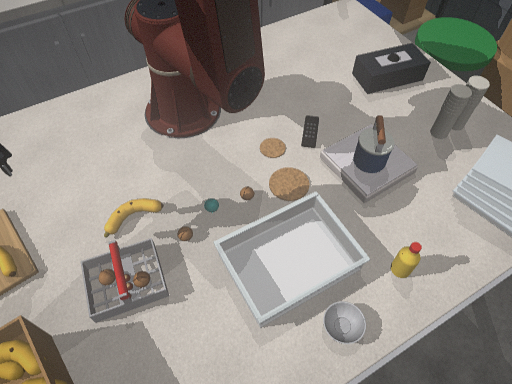

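The top view shows the sieve at (365,187) with a red handle, the tub at (256,142), the scale and canister at (149,188), and the large coaster at (218,205) with a smaller one at (209,245). Loose walnuts are at (256,210) and (314,200), and the turquoise look-alike is at (286,213). The scene view shows the same two loose walnuts, at (247,193) and (185,233).

```bash
cat > h.py <<'E'
import numpy as np, cv2
from plant import robot
def cam(n):
    c=robot.get_calibration(n); f=192/np.tan(np.radians(c["vertical_fov"]/2))
    K=np.array([[f,0,c["cx"]],[0,f,c["cy"]],[0,0,1]]); R,_=cv2.Rodrigues(np.array(c["rvec"])); return K,R,np.array(c["tvec"]).ravel()
def ray(C,uv):
    K,R,t=C; d=R.T@np.linalg.solve(K,[uv[0],uv[1],1.]); return -R.T@t,d/np.linalg.norm(d)
def onplane(C,uv,z):
    o,d=ray(C,uv); return o+d*(z-o[2])/d[2]
def tri(C1,a,C2,b):
    o1,d1=ray(C1,a);o2,d2=ray(C2,b); s=np.linalg.lstsq(np.c_[d1,-d2],o2-o1,rcond=None)[0]
    p,q=o1+d1*s[0],o2+d2*s[1]; return (p+q)/2,np.linalg.norm(p-q)
def proj(C,p):
    K,R,t=C; v=K@(R@np.asarray(p)+t); return v[:2]/v[2]
def blobs(img,lo,hi,amin=20):
    m=cv2.inRange(cv2.cvtColor(img,cv2.COLOR_BGR2HSV),np.array(lo),np.array(hi))
    m=cv2.morphologyEx(m,cv2.MORPH_CLOSE,np.ones((3,3),np.uint8))
    n,l,s,c=cv2.connectedComponentsWithStats(m)
    return m,[(s[i,4],c[i].round(1),s[i,:4].tolist()) for i in range(1,n) if s[i,4]>=amin]
E
python3 - <<'E'
from h import *
t=cv2.imread("pics/top0.png"); s=cv2.imread("pics/scene0.png")
T=cam("top");S=cam("scene")
print("base proj",proj(T,[0,0,0]),proj(S,[0,0,0]),proj(T,[.5,0,0]))
for nm,im in (("t",t),("s",s)):
    for col,lo,hi in (("brown",(5,70,50),(20,255,255)),("red",(0,170,90),(4,255,255)),("blue",(95,60,20),(125,255,255))):
        for b in blobs(im,lo,hi)[1]:
            if b[0]<3000: print(nm,col,b, onplane(T if nm=="t" else S,b[1],0.02).round(3))
cv2.imwrite("pics/c1.png",cv2.resize(t[90:260,110:400],None,fx=2.75,fy=2.75,interpolation=cv2.INTER_CUBIC))
E
```

```text
base proj [260.78283014 331.41786178] [182.47921579 110.37653472] [257.48786355 188.27097093]
t brown (np.int32(2216), array([462.6, 116.4]), [419, 69, 93, 106]) [ 0.741 -0.747  0.02 ]
t brown (np.int32(76), array([504.4, 104.1]), [492, 101, 20, 9]) [ 0.783 -0.901  0.02 ]
t brown (np.int32(132), array([475.6, 109.6]), [468, 104, 15, 13]) [ 0.765 -0.795  0.02 ]
t brown (np.int32(130), array([496.9, 133.1]), [490, 127, 14, 13]) [ 0.677 -0.865  0.02 ]
t brown (np.int32(361), array([456.7, 139. ]), [436, 130, 46, 19]) [ 0.659 -0.719  0.02 ]
t brown (np.int32(137), array([139.4, 178.8]), [129, 168, 21, 24]) [0.542 0.421 0.02 ]
t brown (np.int32(137), array([358., 181.]), [350, 175, 18, 15]) [ 0.515 -0.358  0.02 ]
t brown (np.int32(869), array([218.5, 204.5]), [202, 188, 34, 33]) [0.443 0.139 0.02 ]
t brown (np.int32(94), array([376.3, 193.4]), [372, 188, 10, 12]) [ 0.469 -0.42   0.02 ]
t brown (np.int32(95), array([313.7, 199.6]), [308, 195, 12, 11]) [ 0.453 -0.198  0.02 ]
t brown (np.int32(93), array([255.2, 209.1]), [250, 204, 11, 11]) [0.424 0.01  0.02 ]
t brown (np.int32(1312), array(
[... 2150 characters left out ...]
0.417  0.02 ]
s brown (np.int32(280), array([137.3, 279.8]), [124, 272, 26, 18]) [ 0.511 -0.353  0.02 ]
s brown (np.int32(2557), array([ 34.2, 353.2]), [0, 315, 73, 69]) [ 0.559 -0.615  0.02 ]
s brown (np.int32(30), array([  8. , 360.1]), [0, 357, 17, 6]) [ 0.544 -0.668  0.02 ]
s red (np.int32(26), array([414.5, 244.8]), [411, 243, 8, 6]) [0.791 0.311 0.02 ]
s red (np.int32(35), array([119.3, 288.2]), [117, 281, 7, 13]) [ 0.51  -0.399  0.02 ]
s blue (np.int32(364), array([377.4,   9.1]), [357, 0, 36, 24]) [-0.12   0.958  0.02 ]
s blue (np.int32(36), array([383.1, 158.9]), [376, 155, 13, 9]) [0.523 0.434 0.02 ]
s blue (np.int32(23), array([378.8, 168. ]), [375, 166, 9, 6]) [0.544 0.4   0.02 ]
```

View pics/c1.png

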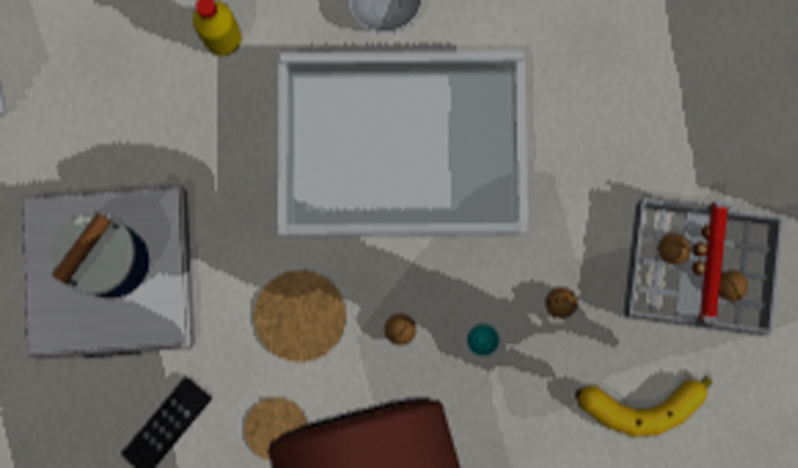

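The crop shows the following, in crop pixels:
- **Loose walnuts:** (400,328) and (561,302). The turquoise ball at (483,340) is the look-alike to leave alone.
- **Coasters:** the one meant is the larger, at (299,315); the smaller is at (275,428).
- **Sieve:** corners at (642,200), (778,215), (770,332) and (628,315), with at least three hazelnuts by the bar.

Next I compute the poses.

```bash
cat > m.py <<'E'
from h import *
t=cv2.imread("pics/top0.png"); s=cv2.imread("pics/scene0.png"); T=cam("top");S=cam("scene")
def q(name,pts,z):
    P=np.array([onplane(T,(110+(u+.5)/2.75-.5,90+(v+.5)/2.75-.5),z)[:2] for u,v in pts])
    e=[np.linalg.norm(P[i]-P[(i+1)%4]).round(3) for i in range(4)]
    d=P[1]-P[0]; d2=P[2]-P[3]; print(name,P.mean(0).round(4),e,np.degrees([np.arctan2(d[1],d[0]),np.arctan2(d2[1],d2[0])]).round(1))
q("sieve",[(642,200),(778,215),(770,332),(628,315)],.045)
q("tub",[(279,53),(526,53),(527,233),(279,235)],.07)
q("scale",[(24,198),(184,187),(190,347),(30,354)],.04)
def bar(img,C,lo,hi,box,z,n):
    m,_=blobs(img,lo,hi); k=np.zeros_like(m); x,y,w,h=box; k[y:y+h,x:x+w]=m[y:y+h,x:x+w]
    pts=np.argwhere(k)[:,::-1].astype(np.float32); r=cv2.minAreaRect(pts); 
    b=cv2.boxPoints(r); W=np.array([onplane(C,p,z)[:2] for p in b]); e=[W[1]-W[0],W[2]-W[1]]; d=max(e,key=np.linalg.norm)
    print(n,onplane(C,r[0],z)[:2].round(4),np.linalg.norm(e,axis=1).round(3),np.degrees(np.arctan2(d[1],d[0])).round(1),r[0]); return r[0]
a=bar(t,T,(0,150,60),(5,255,255),(360,160,20,52),.079,"redbar T")
b=bar(s,S,(0,150,60),(5,255,255),(100,235,40,70),.079,"redbar S"); print(tri(T,a,S,b))
a=bar(t,T,(3,90,40),(20,255,255),(125,165,30,32),.173,"can T")
b=bar(s,S,(3,90,40),(20,255,255),(370,110,20,45),.173,"can S"); print(tri(T,a,S,b))
print("coaster",onplane(T,(218.5,204.5),.005))
E
python3 m.py
```

```text
sieve [ 0.4935 -0.3784] [np.float64(0.174), np.float64(0.15), np.float64(0.179), np.float64(0.149)] [-97.8 -98.2]
tub [0.6556 0.0007] [np.float64(0.315), np.float64(0.232), np.float64(0.311), np.float64(0.235)] [-91.5 -90.9]
scale [0.5049 0.3824] [np.float64(0.207), np.float64(0.206), np.float64(0.203), np.float64(0.201)] [-87.4 -88.8]
redbar T [ 0.4958 -0.3818] [0.138 0.019] -8.6 (369.32672119140625, 184.23268127441406)
redbar S [ 0.4888 -0.3835] [0.014 0.136] -7.5 (115.85295104980469, 268.4117736816406)
(array([ 0.49447237, -0.38110552,  0.08776594]), np.float64(0.003308426360233957))
can T [0.5169 0.3766] [0.088 0.019] -37.5 (139.16171264648438, 179.73980712890625)
can S [0.5177 0.3796] [0.017 0.102] -40.9 (381.0, 129.5)
(array([0.51761413, 0.37754354, 0.17373241]), np.float64(0.002794048724772933))
coaster [0.44431105 0.14082196 0.005     ]
```

```bash
python3 - <<'E'
from h import *
print(robot.tip_reach)
robot.move_pose([.46,-.375,.33],[180,0,172]); o=robot.observe(); print(o["time"],o["q"],o["tool_pos"])
C=cam("wrist"); w=robot.grab_frame("wrist"); cv2.imwrite("pics/w1.png",w); 
print(-C[1].T@C[2], proj(C,[.4935,-.38,.012]))
c,sn=np.cos(np.radians(-8)),np.sin(np.radians(-8))
for x,y,z in ((0,0,.079),(.075,.09,.045),(-.075,.09,.045),(-.075,-.09,.045),(.075,-.09,.045)):
    p=proj(C,[.4935+c*x-sn*y,-.38+sn*x+c*y,z]); print((x,y),p); cv2.drawMarker(w,tuple(int(v) for v in p),(0,255,0),0,10)
cv2.imwrite("pics/w1m.png",w)
cv2.imwrite("pics/t1.png",robot.grab_frame("top"))
E
```

```text
0.0726
1.9333 [-5.18299219e+01  5.26793570e+00  7.54121490e+00  9.22837459e+01
 -5.63056108e-03 -4.37558151e+01] [ 0.45978378 -0.37523649  0.32987647]
[ 0.38394333 -0.36501259  0.39976001] [251.57484282 184.47471468]
(0, 0) [251.65594563 201.05796015]
(0.075, 0.09) [321.59155975 247.46084555]
(-0.075, 0.09) [330.41857017 129.06982772]
(-0.075, -0.09) [172.70778683 129.31663823]
(0.075, -0.09) [181.77505181 247.63296077]
```

View pics/w1m.png

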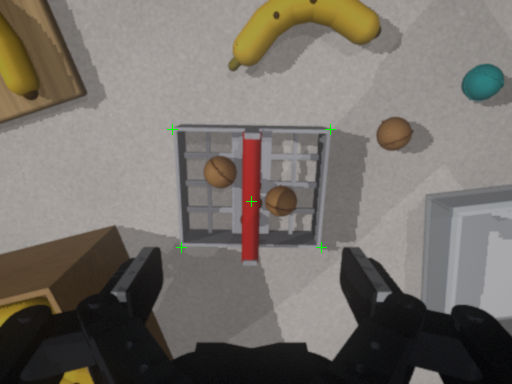

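View pics/t1.png

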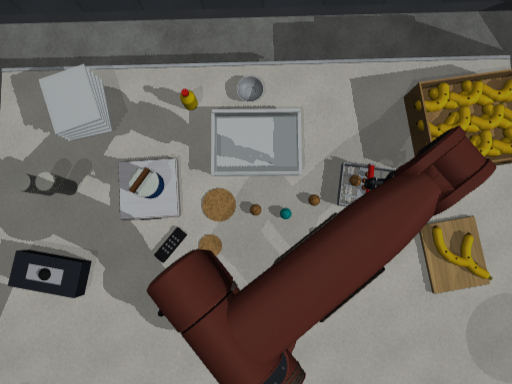

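The wrist view confirms the sieve pose: the green markers sit on the bar centre (251,201) and the rim corners. The walnuts in the sieve are at (220,171) and (281,200). The loose ones in the top view haven't moved, at (256,210) and (314,200). I'll touch the table once at 40 mm opening to get the finger length, then pick walnut A.

```bash
cat >> h.py <<'E'
SC=np.array([.4935,-.38]); SY=-8.
def sv(x,y,yaw=SY,c=SC):
    a=np.radians(yaw); return c+np.array([np.cos(a)*x-np.sin(a)*y,np.sin(a)*x+np.cos(a)*y])
def tosv(p):
    a=np.radians(SY); d=np.array(p[:2])-SC; return np.array([np.cos(a)*d[0]+np.sin(a)*d[1],-np.sin(a)*d[0]+np.cos(a)*d[1]])
def topwal(img=None):
    "loose walnuts seen from the top camera"
    T=cam("top"); img=robot.grab_frame("top") if img is None else img
    return [onplane(T,b[1]+.5*0,.02)[:2] for b in blobs(img,(5,70,50),(20,255,255))[1] if 60<b[0]<140 and max(b[2][2:])<15 and 170<b[1][1]<240 and 230<b[1][0]<335]
def st(m=""):
    o=robot.observe(); print(m,"t%.1f"%o["time"],"w%.4f"%o["gripper_width"],np.round(o["tool_pos"],4),np.round(o["ft_force"],1))
E
python3 - <<'E'
from h import *
w=cam("wrist")
print([tosv(onplane(w,p,.027)).round(3) for p in ((220,171),(281,200))], topwal())
robot.move_pose([.49,-.05,.16],[180,0,82]); robot.set_gripper(.040)
robot.line_to([.49,-.05,.095],vel=.15); g=robot.line_to([.49,-.05,.066],vel=.03,guard=4); st(g)
robot.line_to([.49,-.05,.16],vel=.2); robot.set_gripper(.085)
E
```

```text
[array([-0.022, -0.04 ]), array([0.017, 0.038])] [array([ 0.45193407, -0.19815339]), array([0.42277114, 0.00969579])]
True t5.5 w0.0403 [ 0.4893 -0.0498  0.0813] [ 0.1 -0.6 -0.3]
```

```bash
cat >> h.py <<'E'
def pickwal(p,tx,ty):
    robot.move_pose([*p,.16],[180,0,82]); robot.line_to([*p,.087],vel=.15)
    robot.set_gripper(.03); st("grip"); robot.line_to([*p,.20],vel=.25)
    w=robot.observe()["gripper_width"]
    if w<.034: print("LOST"); return False
    q=sv(tx,ty); robot.move_pose([*q,.20],[180,0,82]); st("over")
    robot.line_to([*q,.118],vel=.12); st("in"); robot.set_gripper(.058); robot.line_to([*q,.20],vel=.2); robot.set_gripper(.085)
    return True
E
python3 - <<'E'
from h import *
p=min(topwal(),key=lambda p:p[1]); print(p)
pickwal(p,-.018,.068)
robot.move_pose([.46,-.375,.33],[180,0,172])
print(topwal()); cv2.imwrite("pics/w2.png",robot.grab_frame("wrist")); st()
E
```

```text
[ 0.45193407 -0.19815339]
grip t8.5 w0.0368 [ 0.4527 -0.1987  0.0881] [0.7 0.5 5.5]
over t9.6 w0.0371 [ 0.4844 -0.3101  0.198 ] [-0.2  0.8 -0.7]
in t10.4 w0.0365 [ 0.485  -0.3098  0.1177] [-0.3 -1.7 -0.7]
[array([0.4227794 , 0.01004928])]
 t13.3 w0.0849 [ 0.46   -0.3748  0.3296] [ 0.7 -0.6  0.4]
```

View pics/w2.png

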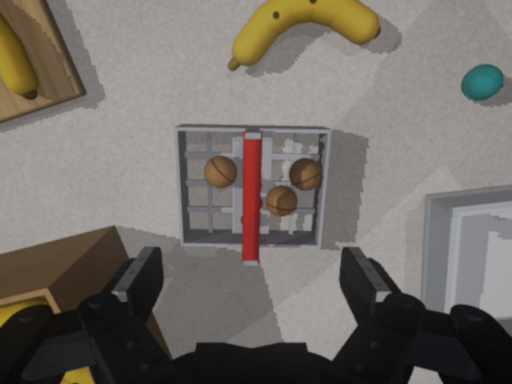

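The walnut is in the sieve at (306,174), and the other two there haven't moved. Next is the second walnut.

```bash
python3 - <<'E'
from h import *
p=topwal()[0]; print(p)
pickwal(p,.018,-.066)
robot.move_pose([.46,-.375,.33],[180,0,172])
cv2.imwrite("pics/w3.png",robot.grab_frame("wrist")); st()
t=robot.grab_frame("top"); cv2.imwrite("pics/t3.png",t); print(topwal(t))
C=cam("top"); m,_=blobs(t,(3,90,40),(20,255,255)); k=np.zeros_like(m); k[160:205,120:165]=m[160:205,120:165]
r=cv2.minAreaRect(np.argwhere(k)[:,::-1].astype(np.float32)); print(r, onplane(C,r[0],.173))
W=np.array([onplane(C,p,.173)[:2] for p in cv2.boxPoints(r)]); d=max([W[1]-W[0],W[2]-W[1]],key=np.linalg.norm); print(np.degrees(np.arctan2(d[1],d[0])))
a=t[160:240,110:240]; cv2.imwrite("pics/c3.png",cv2.hconcat([cv2.resize(cv2.imread("pics/w3.png"),(400,300)),cv2.resize(a,(400,300))]))
E
```

```text
[0.4227794  0.01004928]
grip t16.4 w0.0368 [0.4235 0.0098 0.088 ] [-0.6  0.4  4.7]
over t18.7 w0.0365 [ 0.5027 -0.4468  0.2004] [-0.2  0.2 -0.9]
in t19.5 w0.0367 [ 0.5025 -0.4482  0.119 ] [1.3 0.1 1. ]
 t22.3 w0.0853 [ 0.46   -0.3751  0.3295] [ 0.  -0.4 -1.5]
[]
((139.2832489013672, 179.84104919433594), (5.537314414978027, 27.79409408569336), 36.25383758544922) [0.51652567 0.37617552 0.173     ]
-36.16827937457119
```

View pics/c3.png

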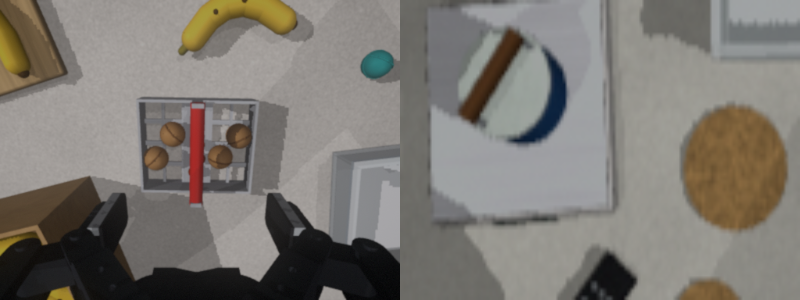

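All four walnuts are in the sieve, two on each side. The canister bar is at (.517,.377) with yaw about −37°, and it hasn't moved. Now I'll move the canister onto the large coaster.

```bash
cat > can.py <<'E'
from h import *
robot.move_pose([.517,.377,.31],[180,0,143]); robot.line_to([.517,.377,.235],vel=.12); robot.set_gripper(.0); st("grip")
robot.line_to([.517,.377,.30],vel=.1); st("lift")
robot.line_to([.4443,.1408,.26],vel=.15); st("over")
robot.line_to([.4443,.1408,.21],vel=.1); g=robot.line_to([.4443,.1408,.190],vel=.03,guard=3); st(g)
robot.set_gripper(.085); robot.pause(.2); p=robot.observe()["tool_pos"]; robot.line_to([.4443,.1408,.30],vel=.15); st("up")
robot.move_pose([.46,-.2,.33],[180,0,172])
t=robot.grab_frame("top"); s=robot.grab_frame("scene"); cv2.imwrite("pics/c4.png",cv2.hconcat([cv2.resize(t[130:290,130:290],(400,400)),cv2.resize(s[80:240,190:350],(400,400))])); cv2.imwrite("pics/t4.png",t); cv2.imwrite("pics/s4.png",s)
E
python3 can.py
```

```text
grip t26.4 w0.0178 [0.517  0.377  0.2354] [-1.8 -1.   3.7]
lift t27.2 w0.0176 [0.5168 0.3769 0.2991] [-0.4 -0.1 -4.6]
over t29.0 w0.0177 [0.4444 0.1412 0.2601] [ 0.4  0.8 -4.7]
True t30.1 w0.0178 [0.4445 0.1405 0.2003] [-0.6 -1.7  4.7]
up t31.8 w0.0855 [0.4441 0.1408 0.2991] [ 0.6 -0.1 -0.8]
```

View pics/c4.png

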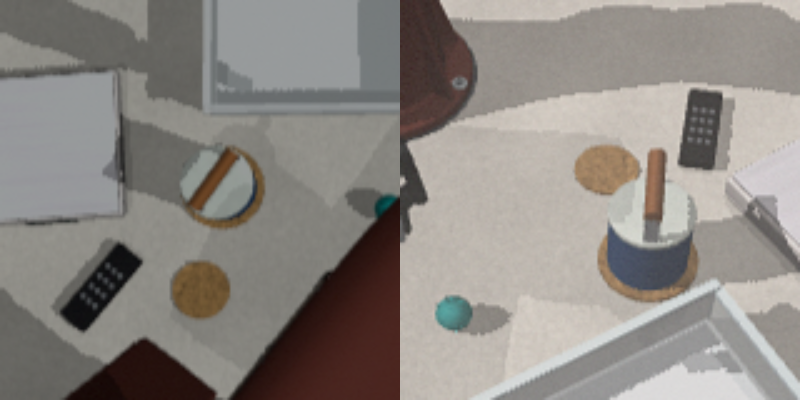

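The canister stands upright on the large coaster, at (222,187) in the crop, and the scale is clear. Next I grasp the sieve and carry it over the tub.

```bash
python3 - <<'E'
from h import *
robot.move_pose([*SC,.22],[180,0,172]); robot.line_to([*SC,.141],vel=.12); robot.set_gripper(.035); robot.set_gripper(0); robot.pause(.2); st("grip")
robot.line_to([*SC,.16],vel=.04); robot.pause(.1); st("lift1")
robot.line_to([*SC,.255],vel=.1); st("lift2")
robot.line_to([.575,-.19,.255],vel=.14,rotation=[180,0,176]); st("mid")
robot.line_to([.655,0,.255],vel=.14,rotation=[180,0,179]); st("over"); 
robot.line_to([.655,0,.222],vel=.06); st("low")
t=robot.grab_frame("top"); s=robot.grab_frame("scene"); w=robot.grab_frame("wrist")
for n,f in (("t5",t),("s5",s),("w5",w)): cv2.imwrite(f"pics/{n}.png",f)
cv2.imwrite("pics/c5.png",cv2.hconcat([cv2.resize(w,(400,300)),cv2.resize(s[150:354,150:422],(400,300))]))
E
```

```text
grip t35.9 w0.0177 [ 0.4936 -0.3799  0.1413] [-0.9  2.4  4.6]
lift1 t36.6 w0.0179 [ 0.4934 -0.3799  0.1596] [ 0.5  0.6 -5.5]
lift2 t37.7 w0.0176 [ 0.4933 -0.3797  0.254 ] [-0.5 -0.2 -5.1]
mid t39.3 w0.0176 [ 0.5748 -0.1907  0.2549] [-1.2 -0.6 -5.3]
over t40.9 w0.0177 [ 0.6549 -0.0007  0.255 ] [-0.5 -0.4 -5.6]
low t41.6 w0.0180 [0.655  0.     0.2221] [ 0.8 -0.2 -3.7]
```

View pics/c5.png

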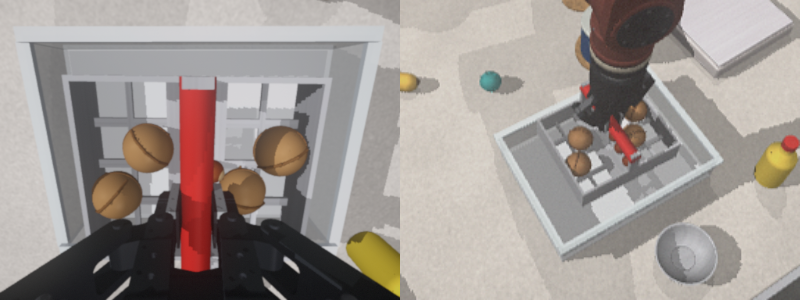

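The sieve hangs centred in the tub opening. All four walnuts are in it, and one hazelnut shows by the bar at (217,172). Now shaking.

```bash
cat >> h.py <<'E'
def shake(n,a=.02,v=.2,z=.216):
    robot.line_to([.655,0,z],vel=.05)
    for i in range(n): robot.line_to([.655,a,z],vel=v); robot.line_to([.655,-a,z],vel=v)
    robot.line_to([.655,0,z],vel=.08); robot.pause(.3); st("shaken")
E
python3 - <<'E'
from h import *
shake(4)
s=robot.grab_frame("scene"); w=robot.grab_frame("wrist")
cv2.imwrite("pics/c6.png",cv2.hconcat([cv2.resize(w,(400,300)),cv2.resize(s[170:320,200:400],(400,300),interpolation=cv2.INTER_CUBIC)]))
E
```

```text
shaken t45.5 w0.0180 [ 6.55e-01 -2.00e-04  2.16e-01] [-1.2  0.2 -5. ]
```

View pics/c6.png

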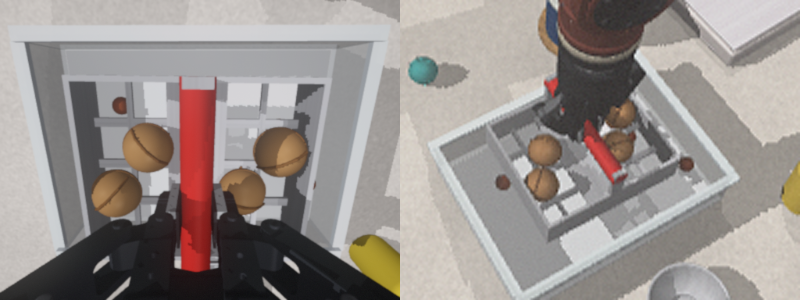

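At least two hazelnuts are in the tub, at (502,182) and (686,163) in the scene crop. One more shows at (120,105) in the wrist view. Shaking more.

```bash
python3 - <<'E'
from h import *
shake(8,.022,.24); shake(4,.012,.2)
robot.line_to([.655,0,.30],vel=.1); st("up")
s=robot.grab_frame("scene"); w=robot.grab_frame("wrist")
cv2.imwrite("pics/s7.png",s); cv2.imwrite("pics/w7.png",w)
cv2.imwrite("pics/c7.png",cv2.hconcat([cv2.resize(w,(400,300)),cv2.resize(s[130:310,200:440],(400,300),interpolation=cv2.INTER_CUBIC)]))
E
```

```text
shaken t51.8 w0.0178 [ 6.55e-01 -2.00e-04  2.16e-01] [ 0.6  0.2 -4.7]
shaken t54.7 w0.0178 [ 0.655 -0.     0.216] [-0.2 -1.  -4.3]
up t55.7 w0.0183 [6.548e-01 1.000e-04 2.991e-01] [-0.8  0.2 -5.8]
```

View pics/c7.png

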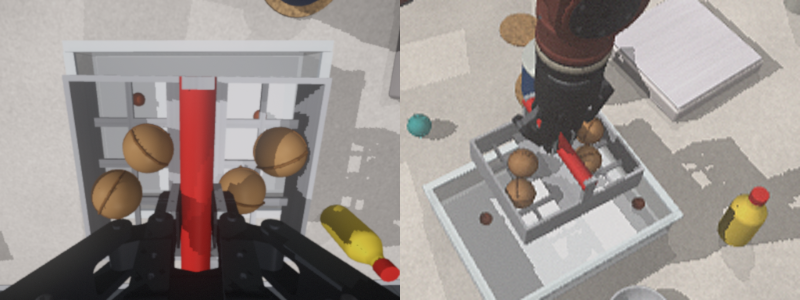

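```bash
python3 - <<'E'
from h import *
S=cam("scene"); c=-S[1].T@S[2]; az=np.degrees(np.arctan2(c[1],c[0]-.655)); print(c,az)
tiles=[]
base=az+90
for k in (0,-25,25):
    y=(base+k)%180; y = y  # tool yaw equals bar yaw mod 180
    print("yaw",y); robot.line_to([.655,0,.30],vel=.1,rotation=[180,0,y]) if 0 else robot.move_pose([.655,0,.30],[180,0,y]); robot.pause(.2)
    s=robot.grab_frame("scene"); u,v=proj(S,[.655,0,.19]); u,v=int(u),int(v)
    tiles.append(cv2.resize(s[v-55:v+65,u-60:u+60],(400,400),interpolation=cv2.INTER_CUBIC)); st()
tiles=[t[:300] if 0 else t for t in tiles]
cv2.imwrite("pics/c8.png",cv2.resize(cv2.hconcat(tiles[:2]),(800,400))); cv2.imwrite("pics/c8b.png",tiles[2])
E
```

```text
[ 1.00170559 -0.30081892  0.96966599] -40.94652484768002
yaw 49.05347515231998
 t58.0 w0.0178 [0.655 0.    0.3  ] [-0.3 -0.4 -4.7]
yaw 24.053475152319983
 t58.8 w0.0178 [0.655 0.    0.3  ] [-0.4  0.4 -5.5]
yaw 74.05347515231998
 t59.9 w0.0178 [0.655 0.    0.3  ] [-0.5  0.1 -5.3]
```

View pics/c8.png

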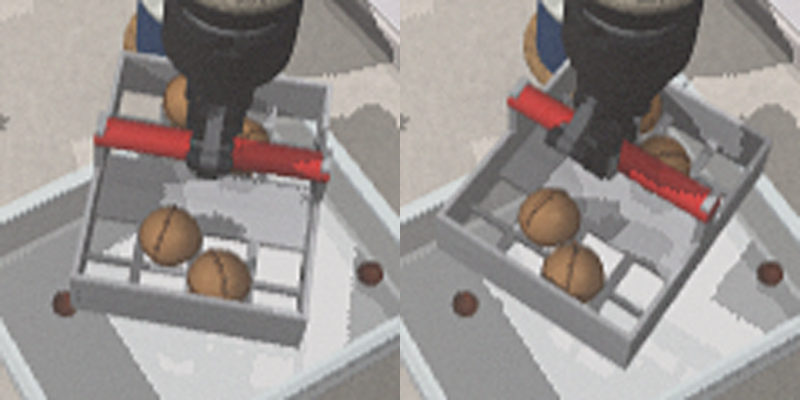

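The strip under the bar looks clear from both angles, with hazelnuts visible in the tub at (62,303) and (370,272). I'll shake a few more strokes to be safe, then set the sieve on the scale and check both the sieve and the tub.

```bash
python3 - <<'E'
from h import *
robot.move_pose([.655,0,.26],[180,0,179]); shake(6,.022,.25)
robot.line_to([.655,0,.28],vel=.1); st("up")
robot.line_to([.63,.20,.275],vel=.14,rotation=[180,0,180]); st("mid")
robot.line_to([.505,.382,.275],vel=.14,rotation=[180,0,182]); st("over")
robot.line_to([.505,.382,.20],vel=.1); g=robot.line_to([.505,.382,.172],vel=.03,guard=3); st(g)
robot.set_gripper(.04); robot.pause(.2); robot.set_gripper(.085); robot.line_to([.505,.382,.27],vel=.15)
robot.move_pose([.36,.36,.36],[180,0,182]); robot.pause(.2); st("look")
C=cam("wrist"); w=robot.grab_frame("wrist"); print(proj(C,[.505,.382,.1]))
robot.move_pose([.26,-.541,.304],[180,0,25]); 
t=robot.grab_frame("top"); s=robot.grab_frame("scene"); st()
for n,f in (("t9",t),("s9",s),("w9",w)): cv2.imwrite(f"pics/{n}.png",f)
cv2.imwrite("pics/c9.png",cv2.hconcat([cv2.resize(t[90:240,100:310],(400,286),interpolation=cv2.INTER_CUBIC),cv2.resize(s[110:330,200:508],(400,286),interpolation=cv2.INTER_CUBIC)]))
E
```

```text
shaken t67.1 w0.0178 [ 6.55e-01 -2.00e-04  2.16e-01] [ 0.1  0.1 -5.2]
up t67.9 w0.0179 [0.6548 0.     0.2792] [ 0.5 -1.5 -5.6]
mid t69.5 w0.0178 [0.6302 0.1992 0.275 ] [ 1.1 -0.6 -5.2]
over t71.2 w0.0175 [0.5055 0.3815 0.275 ] [-0.1 -0.4 -5.1]
True t72.7 w0.0179 [0.5049 0.3819 0.1813] [ 0.1 -0.3  4.5]
look t75.5 w0.0849 [0.3608 0.3599 0.3584] [ 0.8  0.5 -0. ]
[265.69974029 284.23590642]
 t78.8 w0.0845 [ 0.2606 -0.5407  0.3041] [0.7 0.4 0.1]
```

View pics/c9.png

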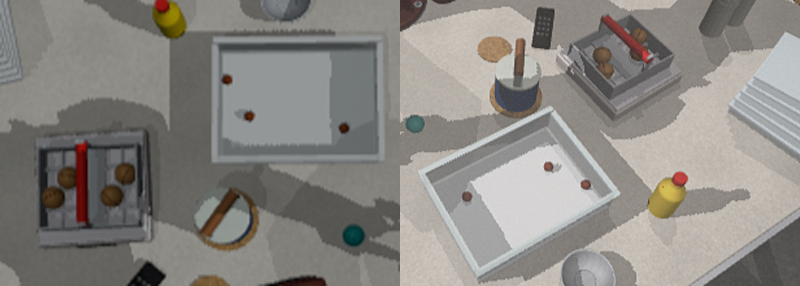

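Three hazelnuts are in the tub at (227,79), (249,117) and (344,128). All four walnuts are in the sieve on the scale, and the canister is on the coaster. I'll check closely for hazelnuts left in the sieve and for centring.

```bash
python3 - <<'E'
from h import *
w=cv2.imread("pics/w9.png"); s=cv2.imread("pics/s9.png"); t0=cv2.imread("pics/top0.png");t=cv2.imread("pics/t9.png"); s0=cv2.imread("pics/scene0.png")
S=cam("scene"); T=cam("top")
u,v=map(int,proj(S,[.505,.382,.07])); R=lambda i:cv2.resize(i,(400,300),interpolation=cv2.INTER_CUBIC)
a=R(w); b=R(s[v-42:v+42,u-56:u+56]); c=R(t0[157:217,325:405]); 
t=t.copy(); im=cv2.resize(t[150:225,100:200],(400,300),interpolation=cv2.INTER_CUBIC)
for x,y,z in [(.505,.382,.04)]:
    for dx,dy,h in ((.1,.1,.04),(-.1,.1,.04),(-.1,-.1,.04),(.1,-.1,.04),(.075,.09,.085),(-.075,.09,.085),(-.075,-.09,.085),(.075,-.09,.085)):
        p=(proj(T,[*sv(dx,dy,2.,np.array([x,y])),h])-[100,150]+.5)*4-.5; cv2.drawMarker(im,tuple(int(q) for q in p),(0,255,0) if h<.05 else (255,0,255),0,12)
cv2.imwrite("pics/c10.png",cv2.vconcat([cv2.hconcat([a,b]),cv2.hconcat([c,im])]))
E
```

```text
(no output)
```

View pics/c10.png

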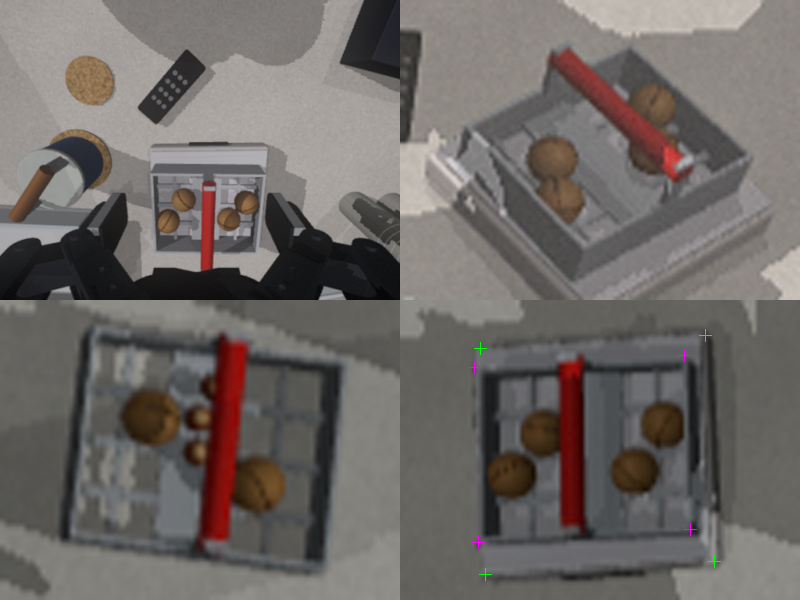

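```bash
python3 - <<'E'
from h import *
tiles=[]
robot.move_pose([.40,.1,.36],[180,0,182])
for y in (.27,.47):
    try: robot.move_pose([.53,y,.34],[180,0,182])
    except robot.IKError: robot.move_pose([.50,y,.30],[180,0,182])
    robot.pause(.2); st()
    C=cam("wrist"); w=robot.grab_frame("wrist"); cv2.imwrite(f"pics/w11_{y}.png",w)
    u,v=map(int,proj(C,[.505,.382,.07])); m=np.float32([[2.,0,200-2.*u],[0,2.,230-2.*v]])
    im=cv2.warpAffine(w,m,(400,440),flags=cv2.INTER_CUBIC)
    for dx,dy,h in ((.1,.1,.04),(-.1,.1,.04),(-.1,-.1,.04),(.1,-.1,.04),(.075,.09,.085),(-.075,.09,.085),(-.075,-.09,.085),(.075,-.09,.085)):
        p=m@np.append(proj(C,[*sv(dx,dy,2.,np.array([.505,.382])),h]),1); cv2.drawMarker(im,tuple(int(q) for q in p),(0,255,0) if h<.05 else (255,0,255),0,12)
    tiles.append(im)
cv2.imwrite("pics/c11.png",cv2.hconcat(tiles))
E
```

```text
t82.2 w0.0846 [0.53   0.2689 0.3411] [ 0.8 -0.8  0.2]
 t83.3 w0.0847 [0.5307 0.4686 0.3407] [ 1.  -0.4 -0.4]
```

View pics/c11.png

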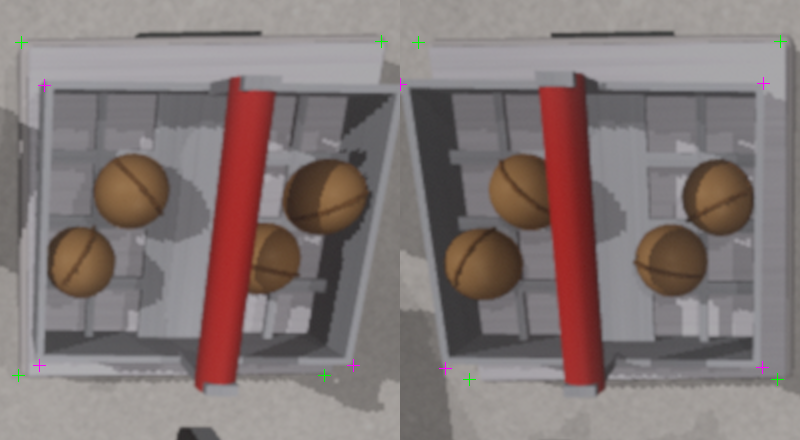

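Between them, the two views show the whole strip and all the holes clear of hazelnuts. The four walnuts are in the sieve, and the rim and platform markers match to within a few mm, so it is centred. I'll retreat, recheck the canister position numerically and hand in.

```bash
python3 - <<'E'
from h import *
robot.move_pose([.40,.1,.36],[180,0,182]); robot.move_pose([.26,-.541,.304],[180,0,25]); robot.pause(.5)
T=cam("top"); t=robot.grab_frame("top"); s=robot.grab_frame("scene"); cv2.imwrite("pics/t12.png",t)
m,_=blobs(t,(3,90,40),(20,255,255)); x,y=map(int,proj(T,[.444,.141,.138]))
print([ (b[0],b[1],onplane(T,b[1],.138).round(3)) for b in blobs(t[y-9:y+9,x-14:x+14],(3,90,40),(14,255,255),5)[1]])
d=cv2.absdiff(t,cv2.imread("pics/t9.png")).max(2); d[250:]=0; print("changed px vs t9:",(d[100:240,100:320]>40).sum(), np.argwhere(d[100:240,100:320]>40)[:5])
d0=cv2.absdiff(t,cv2.imread("pics/top0.png")).max(2); print("banana/handset change:",(d0[225:250,318:370]>40).sum(),(d0[225:265,150:190]>40).sum())
st(); robot.job_done()
E
```

```text
[(np.int32(118), array([15.3,  8.6]), array([1.128, 0.821, 0.138]))]
changed px vs t9: 0 []
banana/handset change: 0 0
 t87.7 w0.0852 [ 0.26  -0.541  0.304] [-0.2 -0.1 -0.3]
the job is handed in; nothing more can be done
```

I finished the job and handed it in at 87.7 s of the 210 s allowed.

**What I did:**
- I put the two loose walnuts in the sieve, which made four.
- I lifted the canister off the scale and set it on the larger coaster.
- I carried the sieve over the tub and shook it side to side along y.
- I set the sieve down in the middle of the scale.

**What the last checks showed:**
- **Hazelnuts:** three were in the tub, which matches the three I could see at the start. Close-ups from both sides of the handle showed none left in the sieve.
- **Sieve:** all four walnuts were in it. It stood level on the platform, centred to within about 5 mm.
- **Canister:** it was upright on the large coaster. Its position printed wrong in the final check because I cropped the image, so I relied on the picture comparison. Nothing around the tub, scale or coaster had changed since the last picture I viewed.
- **Banana and handset:** the final top picture matched the first one for both. The turquoise ball was never touched.
- **Disturbances:** I saw no slip of the grip and nothing knocked aside.

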